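Hang the washed mallets to drip dry

TASK

The long and the short surgical mallet have come out of the washer still snapped into the spring clips of their carrier. Pull each one sideways out of the open front of its clip (do not wrench it up through the clip) and hang it, handle down, in the drip-stand ring that suits it - the long mallet in the tall ring, the short one in the low ring - so that its head sits fully down on the ring. Never lay a mallet down or let it fall over, leave the driver in the middle ring as it hangs, and do not push or knock over the spray bottle, the dropper bottle or the tape roll.

Things in the scene. Friction and masses are not known exactly. Their poses are not given: they have to be found in the camera images.
- long_mallet_head (a point): Long steel mallet, 154 mm tall, upright, head up, in one of the clips (varies). Point: head centre; z up along the handle. Head 26 wide (x, flat sides), 28 high, 54 long (y; flat middle 30). Seat flange, 28 dia, underside 20 mm below the point; below it the handle, 14 dia (cone to 20 at the seat), ends in an 18 dia pommel, 12 high, lower edge bevelled; foot 140 mm below the point. 0.2 kg.
- short_mallet_head (a point): Short steel mallet, 124 mm tall, upright in the other clip. Same shape as the long mallet except: head 46 mm long (y), foot of the pommel 110 mm below this point (the head's centre). Seat flange underside 20 mm below the point, head 26 mm wide (x), 28 mm high. About 0.18 kg.
- carrier: Washer carrier, fixed: steel foot plate 96 (x) x 184 (y) x 6 mm; origin at the centre of its underside, on the worktop. Behind the two clips (+x 20 mm) a rail across on two end posts; nothing of it stands higher than 80 mm. The clips open to its -x, roughly towards the robot. Mallets stand on the plate, handles held by the clips.
- clip_a (a point): Axis of the handle held in the clip at the carrier's +y, 64 mm above the worktop, mid-height of the clip (22 mm high). Axes as the carrier's. Two sprung jaws: a sideways pull along the carrier's -x of about 10 N spreads them; the handle snaps free after about 10 mm and is well clear by 35 mm. The pommel is too wide to be drawn up through the clip.
- clip_b (a point): The same for the other clip, 84 mm away at the carrier's -y.
- stand: Drip stand, fixed: steel tray 110 (x) x 212 (y) mm, rim 10 mm, floor 3 mm; origin at the centre of its underside. Three posts 34 mm behind the origin (+x) at y = +70, 0, -70 mm, each with an arm to a ring at x = -15 mm; post, arm and ring are level, nothing stands above a ring. Rings graded in height: low (y +70), middle (y 0, taken by the hung driver), tall (y -70).
- ring_low (a point): Centre of the low ring's opening at its top face, 105 mm above the worktop. Opening 22 mm diameter, ring 32 mm outside, 8 mm high, axis vertical, axes as the stand's. For the short mallet; the long one would stand on the tray here.
- ring_high (a point): The same for the tall ring, top face 140 mm above the worktop. For the long mallet.
- hung_driver_knob (a point): Bystander: steel hand driver hanging in the middle ring; this point is the centre of its round knob (30 mm diameter, 31 mm high with its flange; top about 153 mm above the worktop).
- spray_bottle: Bystander: trigger spray bottle, 247 mm tall, loose between carrier and stand; origin under its middle. 54 mm wide (x); along its y from -56 to +37 mm up to 155 mm high, nozzle out to y = +59 mm at the top. Its +y points roughly at the robot.
- dropper_bottle: Bystander: loose dropper bottle, 34 mm diameter, 102 mm tall, in front of the spray bottle; origin at the centre of its underside.
- tape_roll: Bystander: loose roll of tape lying flat, 65 mm diameter, 19 mm high; origin at its underside.
There are look-alikes about, which are no part of the job. Leave any yellow look-alike of the part that bears long_mallet_head alone. What is shaped like the part that bears short_mallet_head but orange or red is not meant.

How it is judged (in metres and radians):
On the way, in this order (a step that is already met when the one before it is completed fails the run):
1. one of the mallets has been pulled forward out of its clip (x of any of long_mallet_head, short_mallet_head in the frame of carrier below -0.025 m), for 0.1 s.
2. one of the mallets hangs in its own ring, head down on it (((horizontal distance between long_mallet_head and ring_high below 0.008 m and z of long_mallet_head in the frame of ring_high below 0.024 m) or (horizontal distance between short_mallet_head and ring_low below 0.008 m and z of short_mallet_head in the frame of ring_low below 0.024 m))), for 0.1 s.
At the end, for the whole second after the job is handed in: The long mallet hangs in the tall ring and the short one in the low ring: each head centre within 8 mm of its ring's axis and 15 to 24 mm above the ring's top (20 mm when fully seated), handle upright within 0.15 rad (horizontal distance between long_mallet_head and ring_high below 0.008 m and z of long_mallet_head in the frame of ring_high between 0.015 and 0.024 m and angle between each of long_mallet_head, short_mallet_head's own z axis and vertical below 0.15 rad and horizontal distance between short_mallet_head and ring_low below 0.008 m and z of short_mallet_head in the frame of ring_low between 0.015 and 0.024 m); the robot touches nothing.
It fails at once if a mallet laid down or fallen over (tilted by more than 0.8 rad) (angle between any of long_mallet_head, short_mallet_head's own z axis and vertical above 0.8 rad).
It fails at once if a mallet wrenched up through its clip (raised by 50 to 90 mm while still on the clip's axis) ((horizontal distance between long_mallet_head and clip_a below 0.012 m and height (world z) of long_mallet_head between 0.196 and 0.236 m) or (horizontal distance between long_mallet_head and clip_b below 0.012 m and height (world z) of long_mallet_head between 0.196 and 0.236 m) or (horizontal distance between short_mallet_head and clip_a below 0.012 m and height (world z) of short_mallet_head between 0.166 and 0.206 m) or (horizontal distance between short_mallet_head and clip_b below 0.012 m and height (world z) of short_mallet_head between 0.166 and 0.206 m)).
It fails at once if the hung driver shifted by more than 20 mm (distance of hung_driver_knob from where it was at the start of the episode above 0.02 m).
It fails at once if the spray bottle, dropper bottle or tape roll pushed by more than 30 mm or a bottle tipped by more than 0.3 rad (distance of any of spray_bottle, dropper_bottle, tape_roll from where it was at the start of the episode above 0.03 m or angle between any of spray_bottle, dropper_bottle's own z axis and vertical above 0.3 rad).
It also fails if it takes over 72 s, if anything falls off the work surface, if the arm or the gripper's body presses on something with over 40 N, if the wrist force passes 120 N, or if a joint passes its speed limit or range.

ROBOT

A 7-joint arm with a two-finger parallel gripper is mounted at the origin on a cart in front of the work surface, level with it; the furniture and walls round the work are solid. World frame = base frame: x ahead of the robot, y to its left, z up, the work surface at z = 0. Lengths are in mm, angles in rad, forces in N, time in s.
With the tool pointing down it reaches from about 425 to 800 mm from the base axis. Payload 8.3 kg.
Tool frame: the origin (TCP) lies where the fingers leave the gripper's body, on its centre line; the fingertips stand arm.tips_ahead ahead of it and the grasp point (between the pads) lies 54 mm ahead of it (arm.tips_ahead is the distance from the TCP to the fingertips, in mm); z points along the fingers, y is the direction in which the jaws open and shut (so a half turn about z gives the same grasp; the last joint's range is limited). The gripper opens to 85 mm and grips with 20 to 120 N. Pads are 22 mm wide; open, the fingers measure 114 mm over their backs; the gripper's body (76 mm by 85 mm) begins 54 mm behind the grasp point. The pads swing forward as they close: fully open they stand 13 mm farther back than shut.
Start: joints at [-1.393, 0.383, 0.016, 1.37, -0.006, 1.388, -0.046], TCP at [149.003, 606.965, 303.879] pointing down, gripper open.
Joint ranges: [-2.95, 2.95], [-0.25, 2.06], [-1.52, 1.56], [0.18, 2.33], [-1.44, 4.58], [0.02, 2.06], [-3.01, 3.01]. Speed limits (rad/s): [2.39, 2.39, 3.01, 3.01, 3.14, 3.14, 3.14].

INTERFACE

Orientations are given as a rotation vector (axis times angle).
In Python, from plant import arm gives the robot as it stands. The module is installed in compiled form; this text tells all that it offers. Calls block until the motion is done:
- arm.reach(position, orientation): joint-space move of the TCP to a pose.
- arm.servo_line(position, frame=None, rate=150, f_stop=None): straight line of the TCP; frame=None keeps the orientation; rate is the mean speed in mm/s. With f_stop (N) it stops when the force on the tool has changed by that much, and returns True; else False.
- arm.move_joints(angles): joint-space move.
- arm.set_gripper(opening, newtons=None): opening from 0.0 (shut) to 1.0 (fully open); newtons is the grip in N (None keeps the last); returns when the fingers have stopped.
- arm.dwell(seconds).
- arm.ik(position, orientation): joint angles nearest the present ones, or None.
- arm.observe(): the state.
- arm.grab_frame(name): name is "scene" or "top" or "wrist"; returns the picture (384x512x3 uint8, red, green, blue); there is no depth.
- arm.camera_params(name): a dict with "intrinsics" (3x3 intrinsics, pixels), "dist" ([k1, k2, p1, p2, k3] as OpenCV has them; the pictures are not rectified), "extrinsics" (4x4, takes a point from camera to world coordinates). Camera axes: x right, y up, looking along -z (the intrinsics and any distortion apply to the point x, -y, -z); pixel columns grow to the right and rows downward; lengths in mm; the calibration is good to about 2 mm. A picture is of the moment at which its call begins: read the wrist's pose just before it. camera_params takes no time and is no camera call; for the wrist camera it gives the pose at the moment of the call.
A pose or a line that the arm cannot do raises arm.MotionError and nothing moves.
- arm.job_done(): hands the job in, once; it reports no verdict.
The state is a dict: "t": time; "qpos": joint angles; "qvel": joint speeds; "joint_efforts": joint torques, N m; "ee_pos": TCP position; "ee_rot": TCP orientation; "ft_force": force on the tool from outside, world axes, zero at the start; "wrist_torque": the same for the moment, N m; "gripper_width": opening from 0.0 (shut) to 1.0 (fully open).
Only numpy, scipy, OpenCV 4.12 (cv2) and the standard library are available. Lean on these libraries where they do the work, as an engineer would, in place of code of your own. Each camera call takes 0.05 s, during which the arm holds its last target.

## Working session

There is one attempt and no reset: what is moved stays moved. The work goes in short steps, each a Python script; the robot and the scene stay as the last script left them, time stands still between calls to the robot, and variables do not carry over. Pictures are saved under pics/ and viewed, and the job is handed in when it is done.

```bash
mkdir -p pics; ls
cat > h.py <<'E'
import numpy as np, cv2
from plant import arm
def save(n,im): cv2.imwrite('pics/'+n+'.png',cv2.cvtColor(im,cv2.COLOR_RGB2BGR))
def load(n): return cv2.cvtColor(cv2.imread('pics/'+n+'.png'),cv2.COLOR_BGR2RGB)
def ray(p,uv):
    K=np.array(p['intrinsics'],float);d=np.array(p['dist'],float);T=np.array(p['extrinsics'],float)
    n=cv2.undistortPoints(np.array([[uv]],float),K,d)[0,0]
    v=T[:3,:3]@np.array([n[0],-n[1],-1.0]);return T[:3,3],v/np.linalg.norm(v)
def onz(p,uv,z):
    o,v=ray(p,uv);return o+v*(z-o[2])/v[2]
def tri(p1,u1,p2,u2):
    o1,v1=ray(p1,u1);o2,v2=ray(p2,u2)
    t=np.linalg.lstsq(np.stack([v1,-v2],1),o2-o1,rcond=None)[0]
    a=o1+v1*t[0];b=o2+v2*t[1];return (a+b)/2,np.linalg.norm(a-b)
def proj(p,X):
    K=np.array(p['intrinsics'],float);d=np.array(p['dist'],float);T=np.array(p['extrinsics'],float)
    c=(np.atleast_2d(X)-T[:3,3])@T[:3,:3]*np.array([1,-1,-1])
    return cv2.projectPoints(c.reshape(-1,1,3),np.zeros(3),np.zeros(3),K,d)[0].reshape(-1,2)
E
python3 - <<'E'
from h import *
np.set_printoptions(precision=2,suppress=True)
print(arm.observe(),arm.tips_ahead)
for n in ['scene','top','wrist']:
    p=arm.camera_params(n);save(n+'0',arm.grab_frame(n));print(n,p)
E
```

```text
pics
{'t': 0.0, 'qpos': array([-1.39,  0.38,  0.02,  1.37, -0.01,  1.39, -0.05]), 'qvel': array([ 0., -0., -0.,  0., -0.,  0.,  0.]), 'joint_efforts': array([  0.  , -62.76,   0.84, -37.18,   0.02,   0.01,  -0.  ]), 'ee_pos': array([148.92, 606.62, 302.87]), 'ee_rot': array([-0.38, -3.12,  0.  ]), 'ft_force': array([-0.25, -0.3 ,  0.35]), 'wrist_torque': array([ 0.  , -0.03,  0.01]), 'gripper_width': 1.0010432716603064} 72.6
scene {'intrinsics': array([[396.47,   0.  , 261.11],
       [  0.  , 396.47, 188.93],
       [  0.  ,   0.  ,   1.  ]]), 'dist': array([-0.09,  0.  ,  0.  ,  0.  ,  0.  ]), 'extrinsics': array([[ -0.98,   0.14,  -0.13, 356.64],
       [ -0.19,  -0.72,   0.66, 574.33],
       [ -0.01,   0.68,   0.74, 820.05],
       [  0.  ,   0.  ,   0.  ,   1.  ]])}
top {'intrinsics': array([[360.52,   0.  , 259.05],
       [  0.  , 360.52, 196.07],
       [  0.  ,   0.  ,   1.  ]]), 'dist': array([-0.,  0.,  0.,  0.,  0.]), 'extrinsics': array([[ -0.02,   0.98,  -0.19, 326.12],
       [ -1.  ,  -0.02,  -0.  , -75.81],
       [ -0.01,   0.19,   0.98, 955.12],
       [  0.  ,   0.  ,   0.  ,   1.  ]])}
wrist {'intrinsics': array([[266.63,   0.  , 256.15],
       [  0.  , 266.63, 190.92],
       [  0.  ,   0.  ,   1.  ]]), 'dist': array([-0.,  0.,  0.,  0.,  0.]), 'extrinsics': array([[  0.24,  -0.92,  -0.3 ,  70.67],
       [  0.97,   0.23,   0.08, 624.78],
       [ -0.  ,  -0.31,   0.95, 373.77],
       [  0.  ,   0.  ,   0.  ,   1.  ]])}
```

View pics/scene0.png

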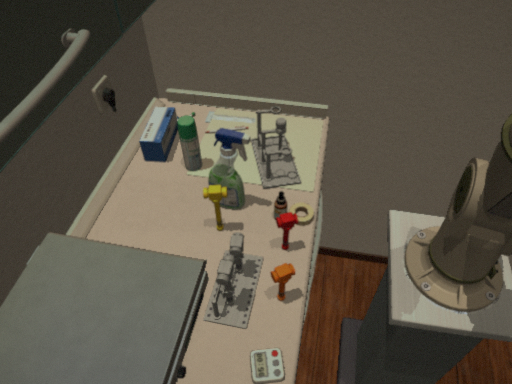

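View pics/top0.png

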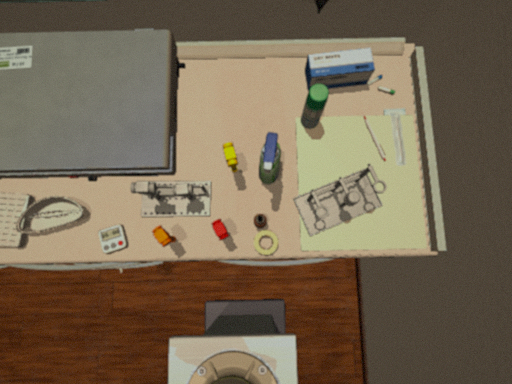

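View pics/wrist0.png

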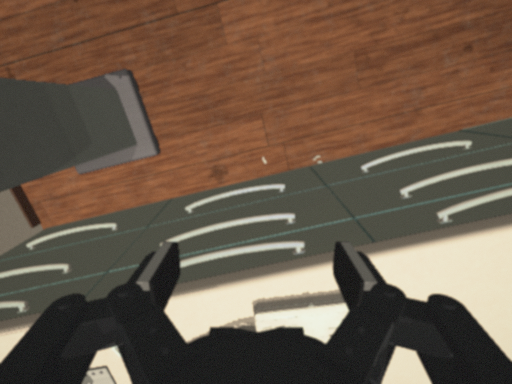

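Run:
```python
from h import *
s=load('scene0');t=load('top0')
def crop(im,x0,y0,x1,y1,f): return cv2.resize(im[y0:y1,x0:x1],None,fx=f,fy=f,interpolation=cv2.INTER_CUBIC)
save('c1',crop(s,190,220,320,330,6)); save('c2',crop(s,200,90,330,200,6))
save('c3',crop(t,120,140,290,260,4.5)); save('c4',crop(t,280,150,400,260,5))
```

```text
(no output)
```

View pics/c1.png

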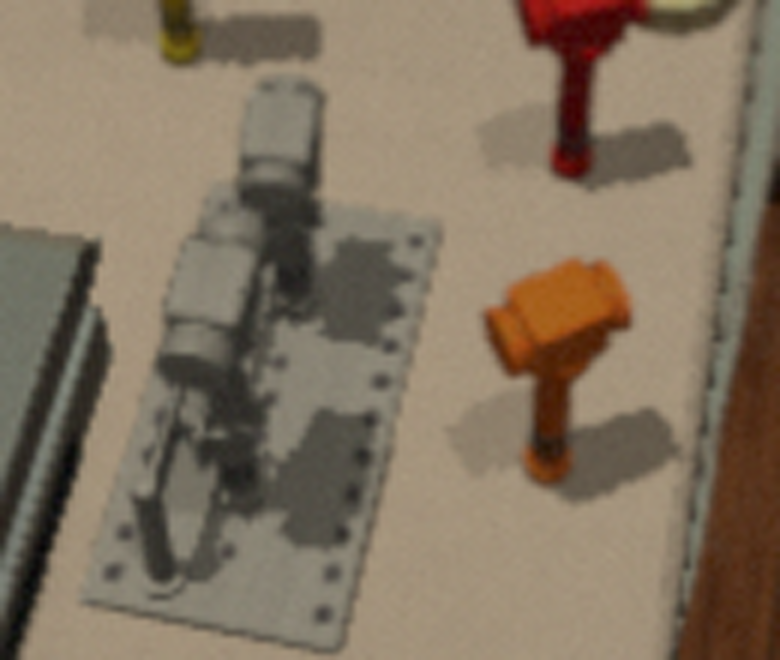

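View pics/c2.png

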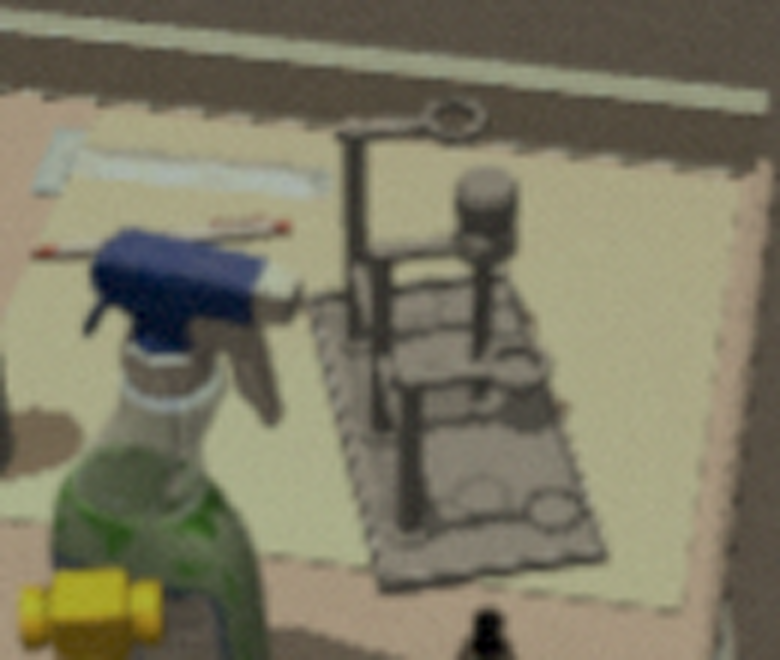

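View pics/c3.png

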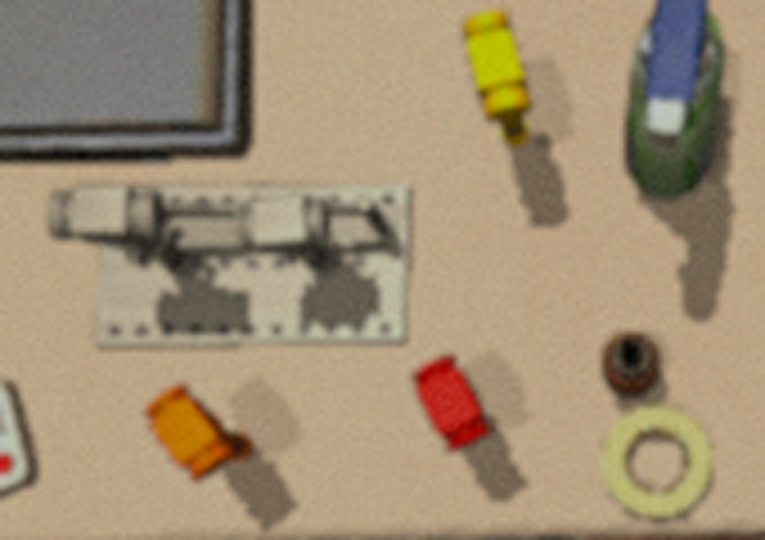

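View pics/c4.png

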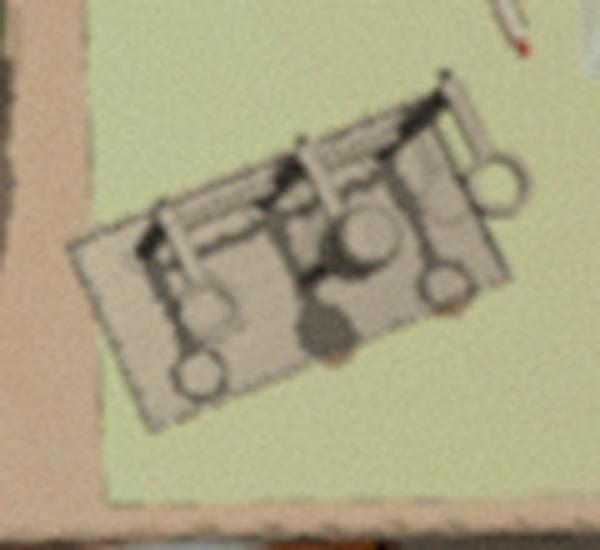

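Top view: one pair of grey mallets in the carrier – the left head (140–155,188 px, clip_a side) is larger and sits higher (long), the right one (~183,188) is shorter. Yellow (230,155), orange (163,236) and red (220,229) are look-alikes. Now I measure.

Run:
```python
from h import *
np.set_printoptions(precision=1,suppress=True)
P=arm.camera_params('top');S=arm.camera_params('scene')
T=lambda c,x,y:(c[0]+x/c[2]-.0,c[1]+y/c[2])
c1=(190,220,6);c2=(200,90,6);c3=(120,140,4.5);c4=(280,150,5)
print('carrier top corners');
for x,y in [(97,345),(404,342),(410,186)]: print(onz(P,T(c3,x,y),6)[:2])
print('carrier scene');
for x,y in [(85,600),(340,650),(442,222)]: print(onz(S,T(c1,x,y),6)[:2])
print('stand top')
for x,y in [(68,243),(152,434),(512,278)]: print(onz(P,T(c4,x,y),10)[:2])
print('stand scene')
for x,y in [(605,555),(382,585)]: print(onz(S,T(c2,x,y),10)[:2])
print('rings')
for n,u,v,z in [('low',(205,308),(521,362),105),('mid knob',(366,234),(487,188),150),('high',(498,184),(454,118),140)]:
    a=T(c4,*u);b=T(c2,*v);print(n,onz(P,a,z),onz(S,b,z),tri(P,a,S,b))
print('long head topface',onz(P,T(c3,101,212),160)); print('short',onz(P,T(c3,278,220),130))
print('spray cap',onz(P,T(c3,680,60),247),'white',onz(P,T(c3,668,115),200),'nozzle tri',tri(P,T(c3,668,118),S,T(c2,285,295)))
print('dropper',tri(P,T(c3,631,352),S,T(c2,488,622)),'tape',onz(P,T(c3,656,462),19))
print('red',onz(P,T(c3,452,402),140),'orange',onz(P,T(c3,190,432),140),'yel',onz(P,T(c3,496,62),154))
print('box corner',tri(P,T(c3,245,150),S,T(c1,98,238)))
print('table front',onz(P,(245,258),0),onz(P,(430,250),0))
```

```text
carrier top corners
[457.6 239.1]
[455.5  57.8]
[549.8  54.7]
carrier scene
[552.3 242. ]
[458.2 242.5]
[456.4  59.7]
stand top
[ 496.9 -165.9]
[ 394.7 -205.9]
[ 473.  -400.4]
stand scene
[ 399.3 -199.3]
[ 498.5 -161. ]
rings
low [ 446.9 -220.8  105. ] [ 446.2 -220.1  105. ] (array([ 446.6, -220.9,  104.4]), np.float64(0.7284173653668276))
mid knob [ 472.9 -287.9  150. ] [ 473.2 -284.2  150. ] (array([ 473.7, -288.8,  146.4]), np.float64(0.32766485464056166))
high [ 496.8 -353.   140. ] [ 498.9 -347.6  140. ] (array([ 499.1, -355. ,  134.3]), np.float64(2.0610435424543847))
long head topface [503.5 188.7 160. ]
short [504.  106.3 130. ]
spray cap [ 549.1 -101.   247. ] white [536.5 -96.1 200. ] nozzle tri (array([523.8, -95.1, 236.6]), np.float64(2.067689756387778))
dropper (array([436.9, -75.9,  90.1]), np.float64(1.6561767912831185)) tape [381.3 -88.9  19. ]
red [406.3  14.6 140. ] orange [394.  146.1 140. ] yel [579.4  -9.6 154. ]
box corner (array([562.3, 137.3,  79.1]), np.float64(13.725904971199489))
table front [343.8 -34.    0. ] [ 354.4 -518.2    0. ]
```

Run:
```python
from h import *
s=load('scene0');t=load('top0')
def crop(im,x0,y0,x1,y1,f): return cv2.resize(im[y0:y1,x0:x1],None,fx=f,fy=f,interpolation=cv2.INTER_CUBIC)
save('c5',crop(s,100,220,230,384,4)); save('c6',crop(t,60,20,200,200,3.3))
from scipy.spatial.transform import Rotation as R
# ik test
for yaw in [0,np.pi]:
  for nm,p,a in [('long',(503,190,300),-.01),('long',(503,190,205),-.01),('short',(503,106,175),-.01),('pull',(453,106,175),-.01),('high',(498,-353,360),.38),('high',(498,-353,220),.38),('low',(446,-221,300),.38),('low',(446,-221,185),.38)]:
    y=np.array([np.cos(a+yaw),np.sin(a+yaw),0]);z=np.array([0,0,-1.]);x=np.cross(y,z)
    r=R.from_matrix(np.stack([x,y,z],1)).as_rotvec()
    q=arm.ik(p,r);print(nm,x.round(1),None if q is None else np.round(q,2))
```

```text
long [0. 1. 0.] [-0.89  0.21  0.55  1.64 -0.11  1.33 -0.33]
long [0. 1. 0.] [-0.86  0.29  0.53  1.77 -0.16  1.13 -0.29]
short [0. 1. 0.] [-0.8   0.28  0.62  1.87 -0.19  1.05 -0.11]
pull [0. 1. 0.] [-0.86  0.17  0.62  1.99 -0.11  1.02 -0.2 ]
high [-0.4  0.9  0. ] [-0.14  0.49  1.06  1.35 -0.42  1.54  1.26]
high [-0.4  0.9  0. ] [-0.08  0.54  0.91  1.56 -0.44  1.26  1.28]
low [-0.4  0.9  0. ] [-0.41  0.13  0.9   1.75 -0.11  1.31  0.89]
low [-0.4  0.9  0. ] [-0.38  0.29  0.91  1.9  -0.26  1.07  1.01]
long [-0. -1. -0.] [-0.64  0.2   0.26  1.63 -0.05  1.32  2.76]
long [-0. -1. -0.] [-0.6   0.27  0.21  1.76 -0.06  1.12  2.76]
short [-0. -1. -0.] [-0.58  0.26  0.36  1.86 -0.11  1.04  2.95]
pull [-0. -1. -0.] [-0.67  0.16  0.4   1.98 -0.07  1.02  2.9 ]
high [ 0.4 -0.9  0. ] [-0.24  0.65  1.36  1.35 -0.63  1.62 -1.73]
high [ 0.4 -0.9  0. ] [-0.27  0.8   1.36  1.57 -0.79  1.42 -1.61]
low [ 0.4 -0.9  0. ] [-0.75  0.3   1.39  1.75 -0.3   1.34 -2.06]
low [ 0.4 -0.9  0. ] [-0.66  0.55  1.37  1.91 -0.59  1.18 -1.83]
```

View pics/c5.png

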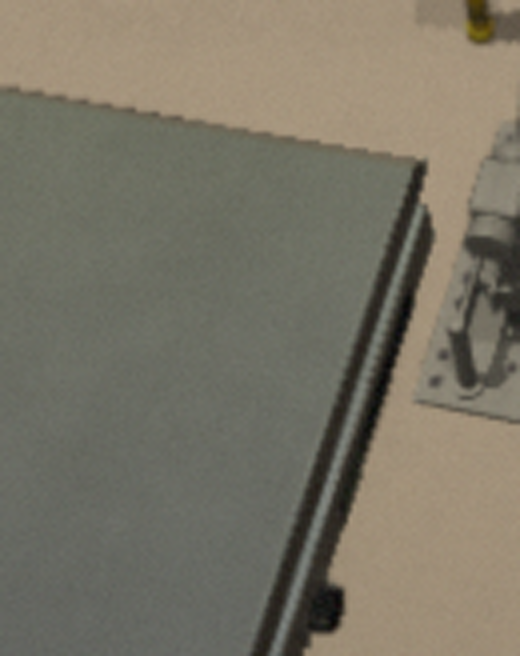

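View pics/c6.png

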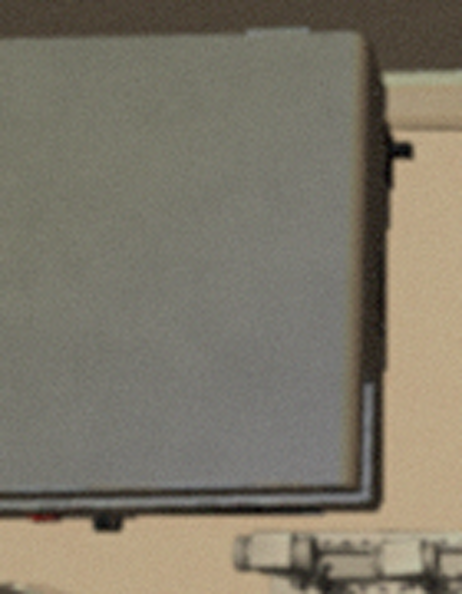

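Run:
```python
from h import *
np.set_printoptions(precision=1,suppress=True)
P=arm.camera_params('top');S=arm.camera_params('scene')
print('boxtop',tri(P,(167.6,167.6),S,(206.25,260.5)))
a=tri(P,(60+380/3.3,20+505/3.3),S,(100+432/4,220+237/4));print('door',a)
for z in (100,200,250,300): print(z,onz(P,(60+380/3.3,20+505/3.3),z),onz(P,(92,178.5),z), onz(P,(167.6,167.6),z))
```

```text
boxtop (array([564.5, 149.4,  97.6]), np.float64(1.522872048502899))
door (array([570.4, 149.7,  17.3]), np.float64(3.337414116534716))
100 [550.5 129.9 100. ] [541.1 333.1 100. ] [564.6 148.8 100. ]
200 [524.2 105.9 200. ] [516.  285.3 200. ] [536.7 122.5 200. ]
250 [511.1  93.8 250. ] [503.4 261.4 250. ] [522.8 109.4 250. ]
300 [498.   81.8 300. ] [490.9 237.5 300. ] [508.8  96.3 300. ]
```

```bash
cat >> h.py <<'E'
from scipy.spatial.transform import Rotation as R
def rv(a):
    y=np.array([np.cos(a),np.sin(a),0]);z=np.array([0,0,-1.]);x=np.cross(y,z)
    return R.from_matrix(np.stack([x,y,z],1)).as_rotvec()
def fmt(): 
    o=arm.observe();return 't %.1f'%o['t'],np.round(o['ee_pos'],1),'F',np.round(o['ft_force'],1),'M',np.round(o['wrist_torque'],2),'w %.3f'%o['gripper_width']
def crop(im,x0,y0,x1,y1,f): return cv2.resize(im[y0:y1,x0:x1],None,fx=f,fy=f,interpolation=cv2.INTER_CUBIC)
E
python3 - <<'E'
from h import *
arm.reach([490,185,400],rv(-.01)); print(fmt())
p=arm.camera_params('wrist');save('w1',arm.grab_frame('wrist'));np.save('w1.npy',p,allow_pickle=True)
print(fmt(),arm.tips_ahead,p['extrinsics'].round(2))
E
```

```text
('t 2.1', array([489.5, 186.7, 399.5]), 'F', array([-0.3,  0.8, -0.3]), 'M', array([-0.06,  0.06, -0.  ]), 'w 1.003')
('t 2.2', array([489.5, 186.6, 399.5]), 'F', array([ 0.2, -0.3,  0.3]), 'M', array([ 0.01, -0.06, -0.  ]), 'w 0.998') 72.6 [[ 1.0000e+00  1.0000e-02  0.0000e+00  4.8992e+02]
 [-1.0000e-02  9.5000e-01  3.1000e-01  2.6602e+02]
 [-0.0000e+00 -3.1000e-01  9.5000e-01  4.7032e+02]
 [ 0.0000e+00  0.0000e+00  0.0000e+00  1.0000e+00]]
```

View pics/w1.png

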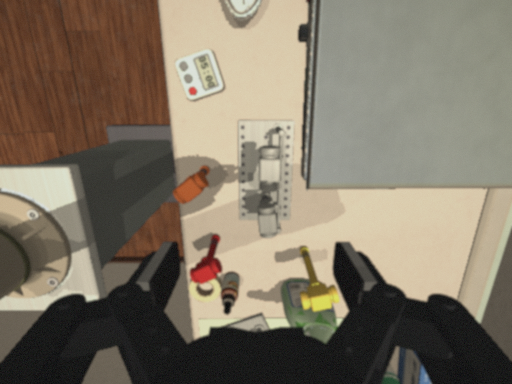

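Run:
```python
from h import *
save('w1c',crop(load('w1'),225,110,325,250,4.2))
```

```text
(no output)
```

View pics/w1c.png

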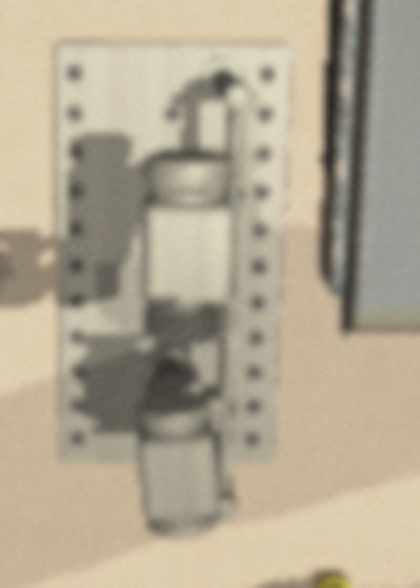

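Run:
```python
from h import *
np.set_printoptions(precision=1,suppress=True)
p=np.load('w1.npy',allow_pickle=True).item();c=lambda x,y:(225+x/4.2,110+y/4.2)
for n,pts,z in [('up',[(147,205),(231,205),(189,205),(189,305),(189,253)],160),('lo',[(140,437),(217,437),(179,437),(179,522)],130),('plate',[(58,42),(290,42),(60,460),(276,460)],6)]:
    for q in pts: print(n,q,onz(p,c(*q),z))
```

```text
up (147, 205) [493.9 203.6 160. ]
up (231, 205) [517.5 203.5 160. ]
up (189, 205) [505.7 203.6 160. ]
up (189, 305) [506.  174.3 160. ]
up (189, 253) [505.8 189.7 160. ]
lo (140, 437) [491.8 120.2 130. ]
lo (217, 437) [517.2 120.1 130. ]
lo (179, 437) [504.7 120.2 130. ]
lo (179, 522) [504.9  89.  130. ]
plate (58, 42) [460.3 239.2   6. ]
plate (290, 42) [553.4 238.6   6. ]
plate (60, 460) [456.2  56.1   6. ]
plate (276, 460) [554.   55.5   6. ]
```

Run:
```python
from h import *
arm.set_gripper(0.68,120)
arm.reach([504.5,189.5,260],rv(-.01))
print(arm.servo_line([504.5,189.5,203],rate=80,f_stop=8),fmt(),arm.tips_ahead)
save('w2',arm.grab_frame('wrist'))
```

```text
False ('t 4.0', array([504.8, 189.6, 203.4]), 'F', array([-0.3,  0.4, -0.2]), 'M', array([-0.01,  0.02,  0.02]), 'w 0.683') 72.6
```

View pics/w2.png

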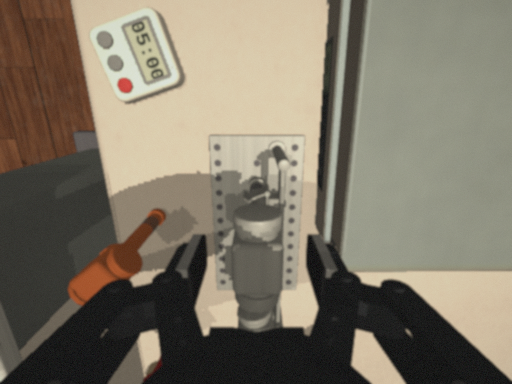

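The long head (258,265) is centred between the fingers (inner edges at 207 and 307), with the fingers aligned to its flat sides. Close and pull.

Run:
```python
from h import *
arm.set_gripper(0.0,120);print(fmt())
save('w3a',arm.grab_frame('wrist'))
p=arm.observe()['ee_pos']
a=-.01
for d in (10,25,45):
    print(arm.servo_line([504.5-d*np.cos(a),189.5-d*np.sin(a),203.4],rate=50,f_stop=60),fmt())
save('w3',arm.grab_frame('wrist'));save('s3',arm.grab_frame('scene'))
c=np.hstack([load('w3'),crop(load('s3'),190,200,340,330,2.95)[:384,:]]);
save('w3c',cv2.resize(c,(800,int(c.shape[0]*800/c.shape[1]))))
```

```text
('t 4.5', array([504.9, 189.6, 203.7]), 'F', array([-0.4, -0.9,  6.6]), 'M', array([-0.11,  0.17,  0.04]), 'w 0.285')
False ('t 4.9', array([496.3, 189.6, 204.5]), 'F', array([6.2, 0.3, 0.5]), 'M', array([ 0.02, -1.88,  0.01]), 'w 0.287')
False ('t 5.3', array([479.4, 189.8, 203.7]), 'F', array([ 0.6, -1.1,  5.6]), 'M', array([-0.18, -0.3 , -0.02]), 'w 0.287')
False ('t 5.9', array([459.1, 190.1, 203.7]), 'F', array([ 2.3, -0.2,  7. ]), 'M', array([-0.2 , -0.62, -0.01]), 'w 0.284')
```

View pics/w3c.png

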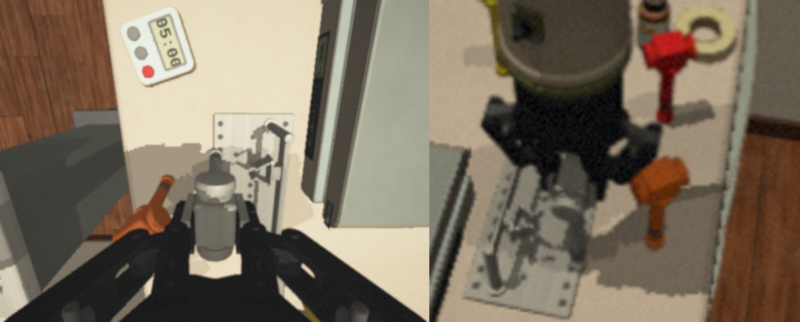

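Run:
```python
from h import *
print(arm.servo_line([459,190,403],rate=150),fmt())
print(arm.servo_line([455,-90,403],rate=180,frame=rv(.1)),fmt())
print(arm.servo_line([497.5,-353,400],rate=180,frame=rv(.38)),fmt())
arm.servo_line([497.5,-353,365],rate=100)
arm.dwell(.3);print(fmt())
p=arm.camera_params('wrist');save('w4',arm.grab_frame('wrist'));np.save('w4.npy',p,allow_pickle=True)
save('s4',arm.grab_frame('scene'));save('s4c',crop(load('s4'),200,40,350,200,3.5))
```

```text
False ('t 7.5', array([458.7, 189.9, 402.1]), 'F', array([-0.3,  1.1, -2.3]), 'M', array([-0.  ,  0.01,  0.01]), 'w 0.283')
False ('t 9.2', array([455.1, -89.2, 402.9]), 'F', array([ 0.5,  0.4, -2.4]), 'M', array([0.01, 0.02, 0.01]), 'w 0.277')
False ('t 10.8', array([ 497.8, -352.2,  400.1]), 'F', array([-0.6,  0.7, -2.1]), 'M', array([ 0.02,  0.01, -0.  ]), 'w 0.282')
('t 11.6', array([ 497.5, -353.2,  365.5]), 'F', array([ 0.7,  0.4, -1.7]), 'M', array([ 0.  , -0.04, -0.02]), 'w 0.282')
```

View pics/w4.png

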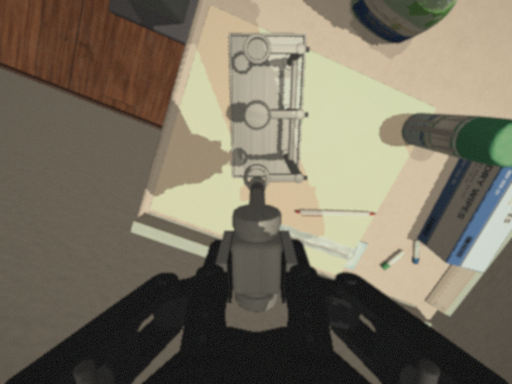

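View pics/s4c.png

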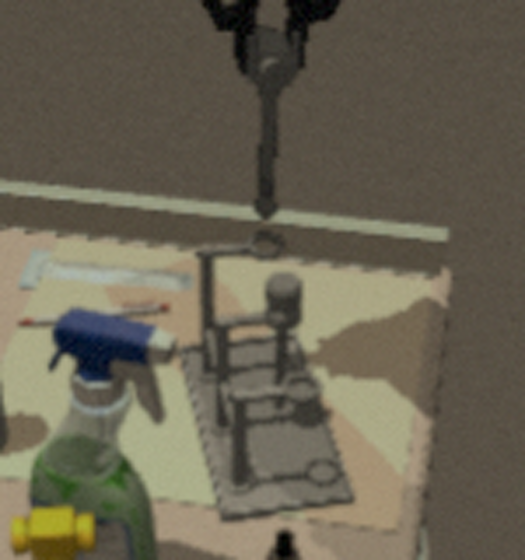

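Run:
```python
from h import *
save('w4c',crop(load('w4'),225,20,325,230,2.8)); save('w4d',crop(load('w4'),228,155,288,225,8))
```

```text
(no output)
```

View pics/w4d.png

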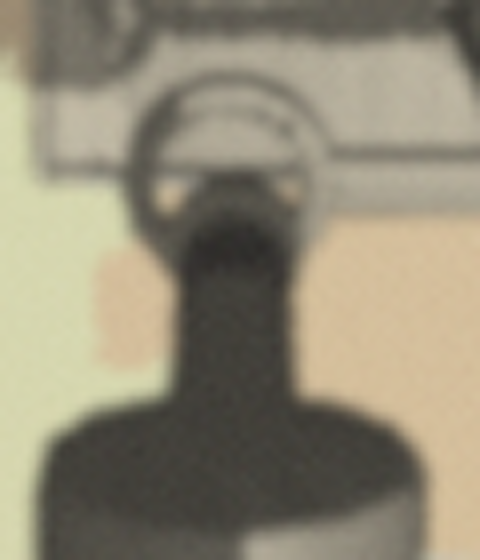

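View pics/w4c.png

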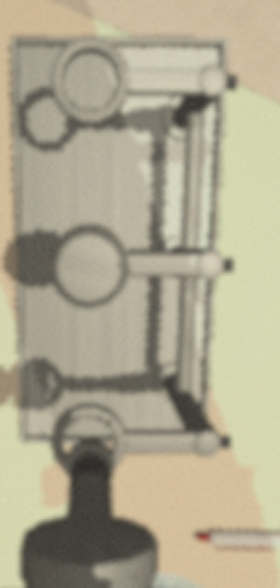

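Run:
```python
from h import *
np.set_printoptions(precision=1,suppress=True)
p=np.load('w4.npy',allow_pickle=True).item()
print(p['extrinsics'].round(2))
c=lambda x,y:(228+x/8,155+y/8)
L=onz(p,c(125,165),140);Rr=onz(p,c(328,165),140);top=onz(p,c(228,72),140);hl=onz(p,c(150,165),140);hr=onz(p,c(308,165),140);ht=onz(p,c(228,99),140)
ux=np.array([np.cos(.38),np.sin(.38)]);uy=np.array([-np.sin(.38),np.cos(.38)])
f=lambda X:(X[:2]@ux,X[:2]@uy)
tc=np.array([497.5,-353.2]);print('tcp',f(tc))
for n,X in [('L',L),('R',Rr),('top',top),('hl',hl),('hr',hr),('ht',ht)]: print(n,f(X),X)
for z in(167.5,169.5): print('foot far',f(onz(p,c(237,172),z)),'L/R',f(onz(p,c(180,235),z)),f(onz(p,c(292,235),z)))
# head end lens in w4: pommel axis
print(proj(p,[[497.5,-353.2,z] for z in (167.5,179.5,287,140)]))
```

```text
[[   0.9   -0.3   -0.1  467.5]
 [   0.4    0.9    0.3 -279.6]
 [   0.    -0.3    0.9  436.3]
 [   0.     0.     0.     1. ]]
tcp (np.float64(331.0015464026484), np.float64(-512.5372828185823))
L (np.float64(316.3400757040939), np.float64(-512.3515076259981)) [ 483.8 -358.5  140. ]
R (np.float64(345.48003640437236), np.float64(-512.3576040683586)) [ 510.9 -347.7  140. ]
top (np.float64(331.1185561228401), np.float64(-498.7498712119542)) [ 492.5 -340.4  140. ]
hl (np.float64(319.92846953968376), np.float64(-512.3522862409843)) [ 487.1 -357.1  140. ]
hr (np.float64(342.6088530730059), np.float64(-512.3570263118994)) [ 508.2 -348.7  140. ]
ht (np.float64(331.12032449323976), np.float64(-502.6605123220755)) [ 493.9 -344.   140. ]
foot far (np.float64(332.235069787704), np.float64(-505.9411686420951)) L/R (np.float64(324.74803496086133), np.float64(-514.5181498966307)) (np.float64(339.4896831809602), np.float64(-514.521713963921))
foot far (np.float64(332.2217312339247), np.float64(-505.39910794849345)) L/R (np.float64(324.79040832014465), np.float64(-513.9122668694828)) (np.float64(339.4223621895383), np.float64(-513.9158044161261))
[[256.4 182.6]
 [256.5 185.9]
 [256.8 236.8]
 [256.4 175.8]]
```

Run:
```python
from h import *
ux=np.array([np.cos(.38),np.sin(.38)]);uy=np.array([-np.sin(.38),np.cos(.38)])
xy=np.array([497.5,-353.2])-1.0*ux-.5*uy
print(arm.servo_line([*xy,343],rate=60,f_stop=6));arm.dwell(.3);print(fmt())
p=arm.camera_params('wrist');save('w5',arm.grab_frame('wrist'));np.save('w5.npy',p,allow_pickle=True)
save('w5d',crop(load('w5'),228,155,288,225,8))
print(xy,proj(p,[[*xy,z] for z in (145,140)]))
```

```text
False
('t 12.5', array([ 496.8, -354.1,  343.3]), 'F', array([-0.2, -0.2, -2. ]), 'M', array([ 0.02, -0.05, -0.02]), 'w 0.288')
[ 496.7567956  -354.03525279] [[256.50093058 182.47208961]
 [256.491564   181.14902912]]
```

View pics/w5d.png

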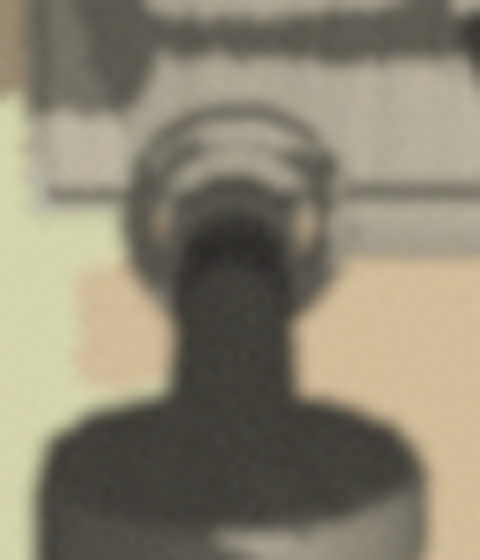

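Run:
```python
from h import *
np.set_printoptions(precision=1,suppress=True)
im=load('w5');g=crop(im,240,160,276,192,20).astype(float)
g=np.clip((g-20)*1.6,0,255).astype(np.uint8)
save('w5e',g)
p=np.load('w5.npy',allow_pickle=True).item()
c=lambda x,y:(228+x/8,155+y/8)
ux=np.array([np.cos(.38),np.sin(.38)]);uy=np.array([-np.sin(.38),np.cos(.38)])
f=lambda X:np.array((X[:2]@ux,X[:2]@uy))
for n,q,z in [('otop',(231,105),140),('htop',(231,130),140),('L',(126,200),140),('R',(336,200),140),('pfar',(236,178),147.5),('pL',(180,230),148),('pR',(292,230),148)]: print(n,f(onz(p,c(*q),z)))
```

```text
otop [ 330.4 -498.8]
htop [ 330.4 -502.2]
L [ 316.4 -511.8]
R [ 344.4 -511.8]
pfar [ 331.  -506.7]
pL [ 323.7 -513.5]
pR [ 338.3 -513.5]
```

View pics/w5e.png

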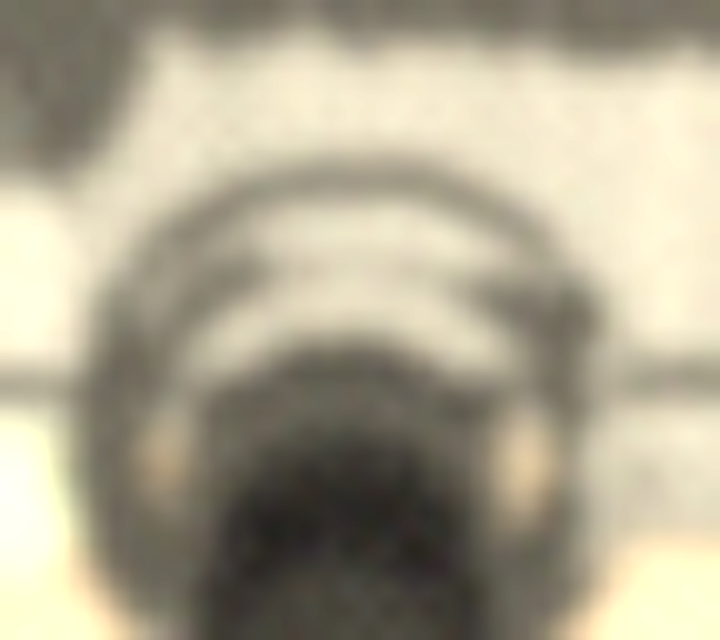

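Enlarged crop: ring outer top edge at row 169.4, hole edge 173.4, pommel near edge 177.0; columns agree (257.2 vs 257.4). The foot needs about 0.8 mm more along stand −y; then lower with a force stop.

Run:
```python
from h import *
uy=np.array([-np.sin(.38),np.cos(.38)])
xy=np.array([496.76,-354.04])-.8*uy
arm.servo_line([*xy,343],rate=30)
print(arm.servo_line([*xy,320],rate=40,f_stop=8),fmt())
```

```text
False ('t 13.6', array([ 497.1, -354.8,  320.1]), 'F', array([-0.1, -0.4, -3.1]), 'M', array([-0.02, -0.  ,  0.04]), 'w 0.286')
```

Run:
```python
from h import *
xy=arm.observe()['ee_pos'][:2]
xy=np.array([497.06,-354.78])
print(arm.servo_line([*xy,228],rate=70,f_stop=12),fmt())
print(arm.servo_line([*xy,216],rate=25,f_stop=10),fmt())
p=arm.camera_params('wrist');save('w6',arm.grab_frame('wrist'))
```

```text
False ('t 15.0', array([ 497.2, -355. ,  228.5]), 'F', array([ 0.4, -0.2, -1.4]), 'M', array([ 0.06,  0.01, -0.05]), 'w 0.291')
True ('t 15.5', array([ 497.1, -354.8,  217.8]), 'F', array([-0.4,  2. ,  6.3]), 'M', array([ 0.18,  0.24, -0.  ]), 'w 0.285')
```

View pics/w6.png

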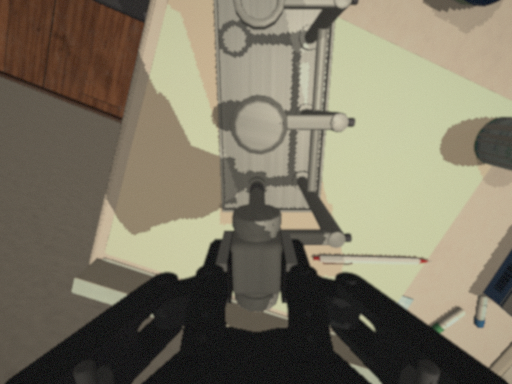

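Run:
```python
from h import *
arm.set_gripper(0.6);print(fmt())
arm.servo_line([497.1,-354.8,340],rate=150)
save('s7',arm.grab_frame('scene'));save('t7',arm.grab_frame('top'))
arm.servo_line([455,-90,340],rate=220,frame=rv(.1))
save('w7',arm.grab_frame('wrist'))
arm.servo_line([504.5,104.8,260],rate=200,frame=rv(-.01))
print(fmt());arm.set_gripper(.68,120)
p=arm.camera_params('wrist');save('w8',arm.grab_frame('wrist'));np.save('w8.npy',p,allow_pickle=True)
a=load('s7')
save('s7c',np.hstack([crop(a,230,80,330,200,4),crop(load('t7'),280,140,400,260,4)]))
```

```text
('t 15.9', array([ 496.8, -354.3,  216.8]), 'F', array([ 0.3, -0.8,  0.4]), 'M', array([ 0.  ,  0.01, -0.04]), 'w 0.602')
('t 19.6', array([504.7, 103.3, 260.6]), 'F', array([ 0.3, -0. , -0.2]), 'M', array([0.01, 0.03, 0.03]), 'w 0.598')
```

View pics/s7c.png

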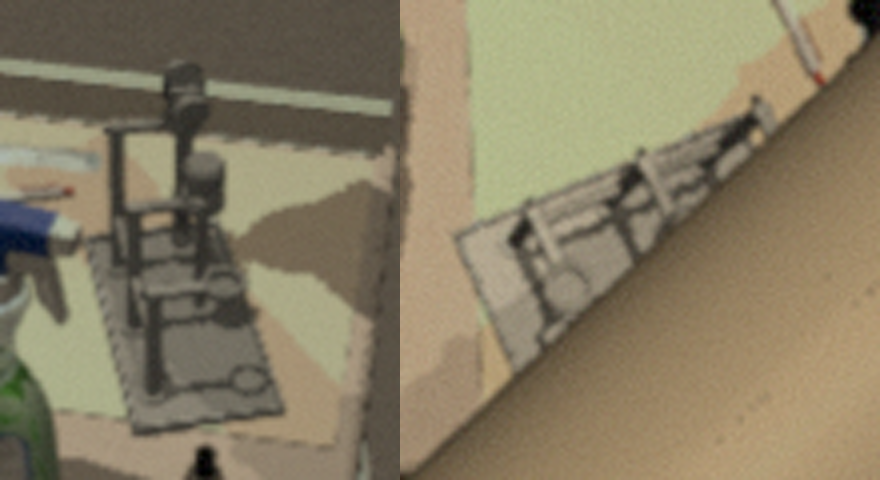

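View pics/w8.png

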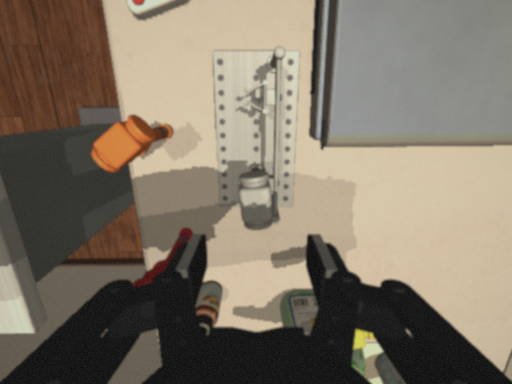

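The long mallet hangs upright with its head on the tall ring (scene crop 185,90). The short head at (256,205) is on the fingers' centre line. Next: descend, grip, pull.

Run:
```python
from h import *
print(arm.servo_line([504.5,104.8,173],rate=80,f_stop=8),fmt())
save('w9a',arm.grab_frame('wrist'))
arm.set_gripper(0.0,120);print(fmt())
for d in (10,25,45):
    print(arm.servo_line([504.5-d,104.8+d*.01,173.4],rate=50,f_stop=60),fmt())
save('w9',arm.grab_frame('wrist'))
save('w9c',np.hstack([cv2.resize(load('w9a'),(400,300)),cv2.resize(load('w9'),(400,300))]))
```

```text
False ('t 21.1', array([504.9, 104.9, 173.5]), 'F', array([ 0.1, -0.1,  0.3]), 'M', array([-0.09,  0.03, -0.01]), 'w 0.679')
('t 21.6', array([504.6, 105. , 173.7]), 'F', array([-2.7, -0.2,  7.5]), 'M', array([0.03, 0.74, 0.08]), 'w 0.287')
False ('t 21.9', array([496.7, 104.8, 174.8]), 'F', array([ 7.2, -0. ,  0.8]), 'M', array([-0.18, -1.86,  0.  ]), 'w 0.286')
False ('t 22.4', array([479.5, 105.2, 173.7]), 'F', array([ 0.5, -0.7,  5.1]), 'M', array([-0.18, -0.02, -0.03]), 'w 0.286')
False ('t 22.9', array([459.3, 105.4, 173.7]), 'F', array([ 1.2, -0.6,  7. ]), 'M', array([-0.13, -0.49, -0.08]), 'w 0.285')
```

View pics/w9c.png

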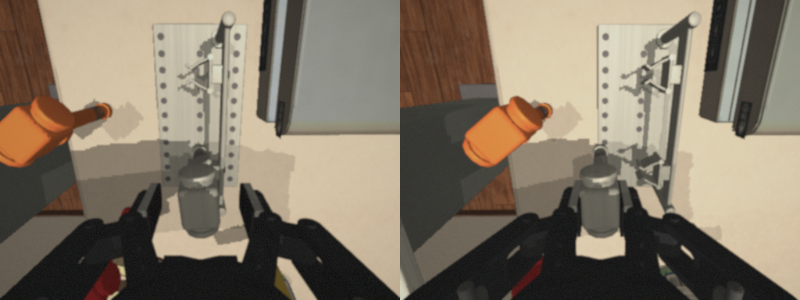

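Run:
```python
from h import *
arm.servo_line([459,105.4,400],rate=160)
arm.servo_line([450,-90,400],rate=180,frame=rv(.1))
arm.servo_line([446,-223,390],rate=150,frame=rv(.38))
arm.servo_line([446,-223,286],rate=120)
arm.dwell(.3);print(fmt())
p=arm.camera_params('wrist');save('w10',arm.grab_frame('wrist'));np.save('w10.npy',p,allow_pickle=True)
print(proj(p,[[446,-223,105],[446,-223,118]]))
```

```text
('t 28.2', array([ 446.1, -223.1,  286.3]), 'F', array([-0. , -0.2, -1.2]), 'M', array([-0.02, -0.02,  0.05]), 'w 0.286')
[[256.38081854 187.32833481]
 [256.4065665  191.45780651]]
```

View pics/w10.png

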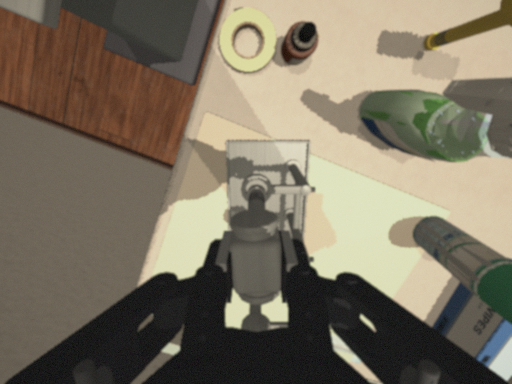

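Run:
```python
from h import *
g=crop(load('w10'),238,166,276,202,20).astype(float)
save('w10e',np.clip((g-20)*1.5,0,255).astype(np.uint8))
```

```text
(no output)
```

View pics/w10e.png

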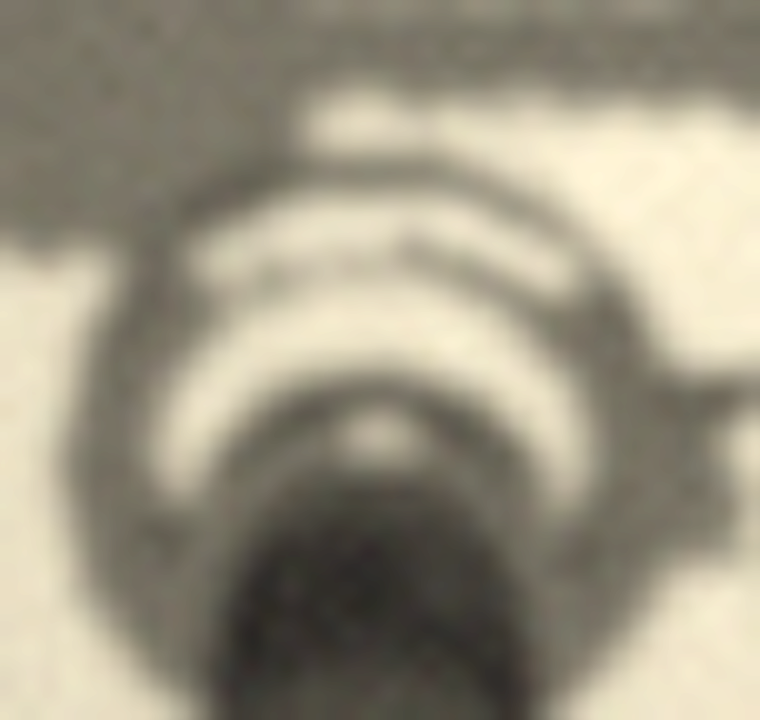

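Run:
```python
from h import *
np.set_printoptions(precision=1,suppress=True)
p=np.load('w10.npy',allow_pickle=True).item()
c=lambda x,y:(238+x/20,166+y/20)
ux=np.array([np.cos(.38),np.sin(.38)]);uy=np.array([-np.sin(.38),np.cos(.38)])
f=lambda X:np.array((X[:2]@ux,X[:2]@uy))
print('tcp',f(np.array([446.1,-223.1])))
for n,q,z in [('otop',(370,185),105),('htop',(370,262),105),('L',(75,440),105),('R',(660,440),105),('hl',(150,440),105),('hr',(595,440),105),('pfar',(375,372),120.8),('pL',(210,520),121),('pR',(540,520),121)]: print(n,f(onz(p,c(*q),z)))
```

```text
tcp [ 331.5 -372.7]
otop [ 331.6 -360.2]
htop [ 331.6 -364.1]
L [ 317.  -373.2]
R [ 346.  -373.2]
hl [ 320.7 -373.2]
hr [ 342.7 -373.2]
pfar [ 331.8 -364.9]
pL [ 324.1 -372.1]
pR [ 339.5 -372.1]
```

Run:
```python
from h import *
uy=np.array([-np.sin(.38),np.cos(.38)]);ux=np.array([np.cos(.38),np.sin(.38)])
xy=np.array([446.1,-223.1])-1.5*uy-.2*ux
print(xy,arm.servo_line([*xy,276.5],rate=30,f_stop=6));arm.dwell(.3);print(fmt())
p=arm.camera_params('wrist');save('w11',arm.grab_frame('wrist'));np.save('w11.npy',p,allow_pickle=True)
g=crop(load('w11'),238,166,276,202,20).astype(float)
save('w11e',np.clip((g-20)*1.5,0,255).astype(np.uint8))
```

```text
[ 446.47064778 -224.56718105] False
('t 29.0', array([ 446.5, -224.6,  276.6]), 'F', array([ 0.1, -0.3, -1. ]), 'M', array([-0.01,  0.  , -0.02]), 'w 0.289')
```

View pics/w11e.png

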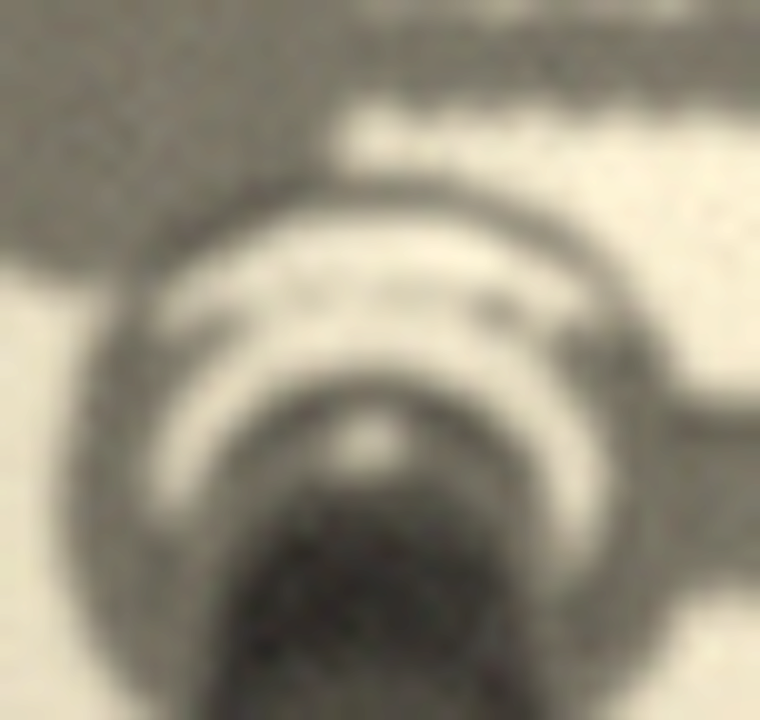

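Columns (376 vs 375) and projected rows (≈512 vs ≈518, i.e. 0.3 mm) agree; lower it.

Run:
```python
from h import *
xy=np.array([446.47,-224.57])
r=arm.servo_line([*xy,255],rate=40,f_stop=8);print(r,fmt())
if not r:
    r=arm.servo_line([*xy,194],rate=60,f_stop=12);print(r,fmt())
    if not r: print(arm.servo_line([*xy,181],rate=25,f_stop=10),fmt())
```

```text
False ('t 29.7', array([ 446.4, -224.7,  255. ]), 'F', array([-0.6, -0.6, -1.2]), 'M', array([-0.01, -0.03,  0.03]), 'w 0.282')
False ('t 30.9', array([ 446.7, -224.7,  194.4]), 'F', array([-0.4,  0.3, -1.6]), 'M', array([ 0.03, -0.02,  0.05]), 'w 0.287')
True ('t 31.4', array([ 446.6, -224.6,  182.8]), 'F', array([-1.6,  1.5,  6.2]), 'M', array([ 0.19,  0.28, -0.02]), 'w 0.287')
```

Run:
```python
from h import *
arm.set_gripper(0.6);print(fmt())
arm.servo_line([446.5,-224.6,330],rate=150)
arm.servo_line([430,60,400],rate=220,frame=rv(0))
arm.dwell(.5);print(fmt())
s=arm.grab_frame('scene');t=arm.grab_frame('top');save('s12',s);save('t12',t);save('w12',arm.grab_frame('wrist'))
save('s12c',np.hstack([crop(s,200,80,330,220,3.2),crop(t,280,140,400,260,3.2)[:448]] if False else [crop(s,200,80,330,220,3),crop(t,250,130,390,270,3)]))
```

```text
('t 31.7', array([ 446.1, -224.2,  182.1]), 'F', array([-0.2,  0.2,  0.8]), 'M', array([ 0.02,  0.01, -0.01]), 'w 0.594')
('t 34.9', array([430.,  60., 400.]), 'F', array([0. , 0.7, 0. ]), 'M', array([-0.03,  0.  ,  0.  ]), 'w 0.601')
```

View pics/s12c.png

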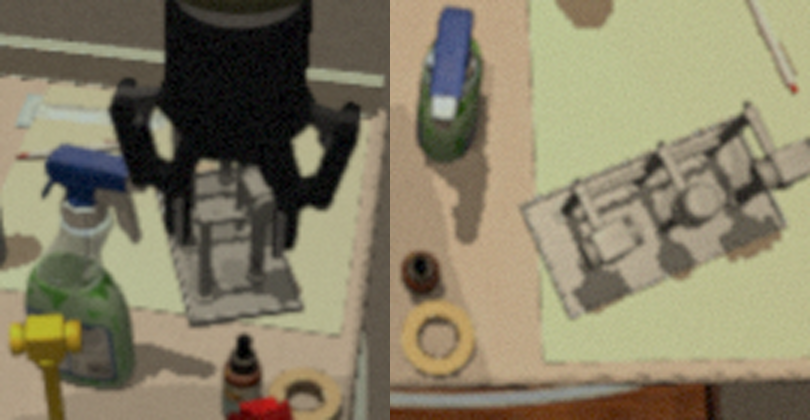

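View pics/t12.png

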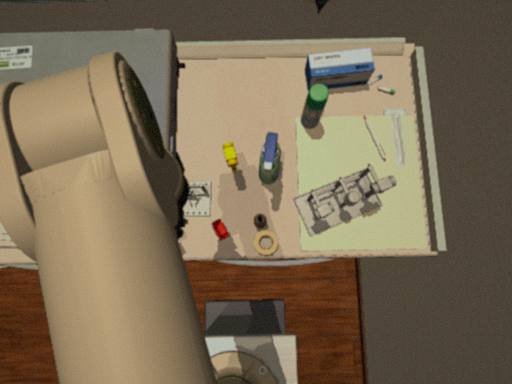

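Run:
```python
from h import *
save('t12e',crop(load('t12'),300,160,400,240,7.5))
```

```text
(no output)
```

View pics/t12e.png

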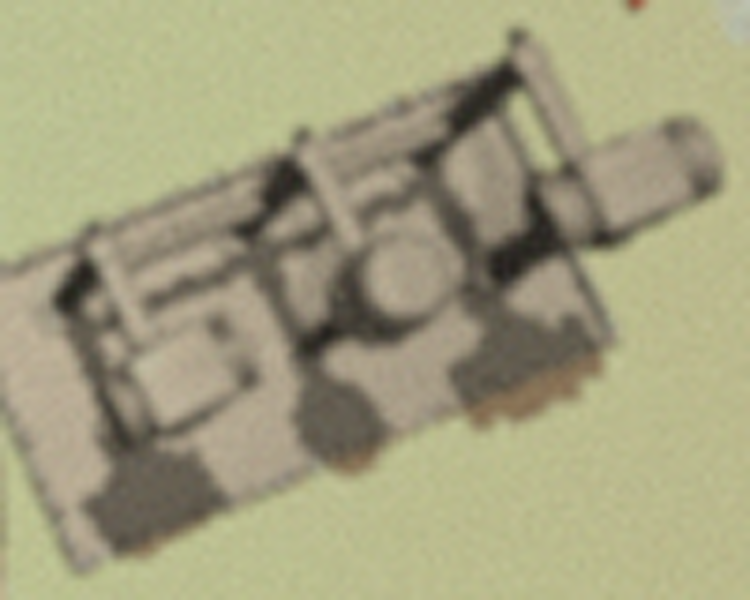

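Run:
```python
from h import *
arm.reach([300,450,350],rv(0.0)); print(fmt())
s=arm.grab_frame('scene');save('s13',s);save('s13c',crop(s,200,80,330,220,4.2))
```

```text
('t 36.6', array([301.4, 448.9, 350.5]), 'F', array([-0.2,  0.5,  0.5]), 'M', array([ 0.04, -0.  ,  0.01]), 'w 0.601')
```

View pics/s13c.png

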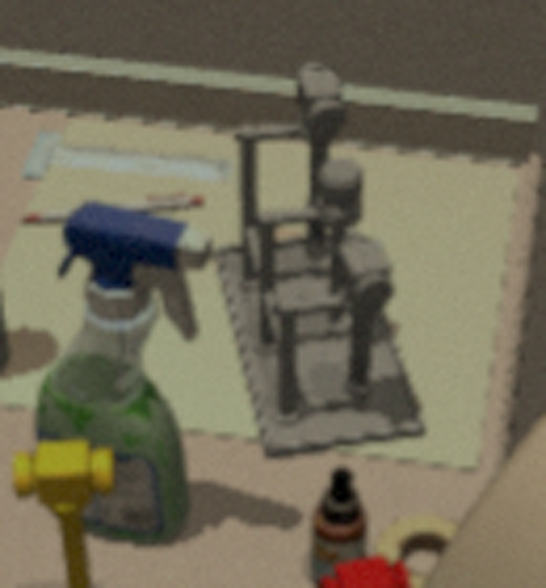

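Run:
```python
from h import *
np.set_printoptions(precision=1,suppress=True)
P=arm.camera_params('top')
c=lambda x,y:(300+x/7.5,160+y/7.5)
print('long',onz(P,c(637,187),174),'ring 496.8,-353'); print('short',onz(P,c(190,380),139),'ring 446.9,-220.8')
arm.job_done()
```

```text
long [ 493.7 -353.6  174. ] ring 496.8,-353
short [ 444. -225.  139.] ring 446.9,-220.8
the job is handed in; nothing more can be done
```

I pulled both mallets forward out of their clips and hung each in its own ring: the long one in the tall ring, the short one in the low ring. I handed the job in at about 37 s of the 72 s limit, and it reports no verdict.

**Seating:** The long mallet touched down with the tool at 217.8 mm (expected 217.7) and the short one at 182.8 mm (expected 182.7), so both heads should be fully down on their rings. The last scene picture shows both hanging upright.

**Other objects:** The last pictures show the driver still hanging in its ring and the bottles and tape roll apparently where they were. I checked this by eye, without re-measuring. The gripper stood clear of everything at hand-in.

**A check that agreed only roughly:** The last top view put the long head about 3 mm and the short head about 5 mm from where the same camera had placed the ring centres. Both are inside the 8 mm limit, but the short one has only about 3 mm to spare. The close-up wrist pictures put the short foot about 0.3 mm from the ring's axis just before I lowered it. I put most of the difference down to my hand-picked pixels and the 2 mm calibration error.

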